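Check pipette seals under the loupe on the light stand

TASK

Switch on the light stand by pressing its green button fully down and letting it spring back. Then take the loupe out of its rest by the handle and hold it level over the middle of the dish of seals, with the lens at the height marked by the orange focus pointer, keeping the gripper on the handle so that the view through the glass stays free. Do not touch the dish, shift the pointer or disturb the other things on the bench, and finish while still holding the loupe there, steady.

Things in the scene. Friction and masses are not known exactly. Their poses are not given: they have to be found in the camera images.
- light_stand: white fixed light stand, 215 (x) by 156 mm (y), top 40 mm above the bench; a 114 mm square white plate in it stands 1 mm proud. Origin on the bench; case from x = -100 to +115 mm of it. Its -x side, facing the robot within 0.3 rad, has the button; a steel column (14 mm thick, 236 mm high) stands at x = +95 mm, y = 0. It stands left or right, the lens rest on the other side.
- lamp_button (a joint): green round spring button (24 mm across) of the light stand: 0 = up, 0.006 m = fully down; pressed straight down with 5 N it is fully down, and it springs back by itself. It counts as pressed beyond 0.005 m.
- lamp_button_top (a point): middle of the top face of the green button, 62 mm above the bench and 10 mm above its round black housing (40 mm across), at x = -78 mm, y = -38 mm of the light stand.
- pointer_tip (a point): tip of the orange focus pointer, a level blade 4 mm thick on a black sliding collar on the column, held by friction only. It points from the column towards the plate; the tip is at x = +56 mm, y = 0 of the light stand. Its height, 125 to 170 mm above the bench and different each time, marks where the middle plane of the lens belongs.
- seal_dish: covered clear round dish with grey ring seals in it, 69 mm across, 16 mm high, 35 g, loose on the plate of the light stand. Origin: centre of its underside; z up.
- lens_rest: round dark wooden rest with a felt floor, fixed: 86 mm across, 24 mm high; floor 20 mm above the bench, with a rim 3 mm higher round it. Origin: centre of its underside.
- loupe: hand loupe, 85 g, lying level in the rest: glass in a dark ring 66 mm across, 10 mm high, and a black handle. Origin: centre of the ring's underside; z up = lens axis. The handle runs along -x from -53 to -151 mm, 18 mm wide, 16 mm high, its underside 19 mm above the bench, pointing to the robot within 0.45 rad at the start. It balances at x = -22 mm: grip at -75 to -90 mm.
- lens_center (a point): centre of the lens, 5 mm above the loupe's origin on its axis.
- loupe_handle (a point): place to grip: middle of the handle's section, at x = -85 mm, z = 7.5 mm of the loupe.
- tweezers: steel tweezers, 121 mm, lying on the bench; bystander.
- nose_cone: grey pipette nose cone, 86 mm, lying on the bench; bystander.
- grease_jar: small jar with a green lid, 40 mm across, 26 mm high; bystander.
- service_pipette: hand pipette lying on its side, 232 mm; bystander.
- screwdriver: small screwdriver with a red handle, 160 mm; bystander.
There are look-alikes about, which are no part of the job. Leave any blue or turquoise look-alike of the seal_dish alone.

How it is judged (in metres and radians):
On the way, in this order (a step that is already met when the one before it is completed fails the run):
1. the button of the light stand is pressed fully down (value of joint lamp_button above 0.005 m), for 0.05 s.
2. the button has been let go and is up again (value of joint lamp_button below 0.001 m), for 0.1 s.
3. the loupe is lifted clear of its rest in the fingers (z of lens_center in the frame of lens_rest above 0.05 m and contact force between the fingers and loupe above 0.5 N), for 0.2 s.
At the end, for the whole second after the job is handed in: The loupe is held still by its handle (gripper 50 mm or more from the lens centre), carried by nothing else: lens centre within 6 mm of the pointer tip's height and 14 mm sideways of the dish's middle, level within 0.12 rad; the button is up (z of lens_center in the frame of pointer_tip between -0.006 and 0.006 m and horizontal distance between lens_center and seal_dish below 0.014 m and angle between loupe's own z axis and vertical below 0.12 rad and linear speed of loupe below 0.02 m/s and angular speed of loupe below 0.15 rad/s and contact force between the fingers and loupe above 0.5 N and horizontal distance between the grasp point and lens_center above 0.05 m and contact force between loupe and light_stand below 0.1 N and contact force between loupe and seal_dish below 0.1 N and contact force between loupe and lens_rest below 0.1 N and value of joint lamp_button below 0.001 m); the arm keeps its last pose, push and grip.
It fails at once if the dish of seals is touched by the loupe or the robot, or shifted by more than 5 mm (contact force between any of loupe, the arm, the fingers and seal_dish above 0.5 N or distance of seal_dish from where it was at the start of the episode above 0.005 m).
It fails at once if the focus pointer is shifted by more than 3 mm (distance of pointer_tip from where it was at the start of the episode above 0.003 m).
It fails at once if a bystander (tweezers, nose cone, jar, pipette, screwdriver) is shifted by more than 20 mm (distance of any of tweezers, nose_cone, grease_jar, service_pipette, screwdriver from where it was at the start of the episode above 0.02 m).
It also fails if it takes over 45 s, if anything falls off the work surface, if the arm or the gripper's body presses on something with over 40 N, if the wrist force passes 120 N, or if a joint passes its speed limit or range.

ROBOT

A 6-joint arm with a two-finger parallel gripper is mounted at the origin on a cart in front of the work surface, level with it; the furniture and walls round the work are solid. World frame = base frame: x ahead of the robot, y to its left, z up, the work surface at z = 0. Lengths are in m, angles in degrees, forces in N, time in s.
With the tool pointing down it reaches from about 0.25 to 0.725 m from the base axis. Payload 9.7 kg.
Tool frame: the origin (TCP) lies midway between the tips of the shut fingers; the grasp point (between the pads) lies 19 mm behind it; z points along the fingers, y is the line along which they close (so a half turn about z gives the same grasp; the last joint's range is limited). The gripper opens to 85 mm and grips with 20 to 120 N. Pads are 22 mm wide; open, the fingers measure 114 mm over their backs; the gripper's body (76 mm by 85 mm) begins 54 mm behind the grasp point. The pads swing forward as they close: fully open they stand 13 mm farther back than shut.
Start: joints at [-68.64, 4.979, 10.078, 95.1, 0, 90], TCP at [0.2, -0.512, 0.206] pointing down, gripper open.
Joint ranges: [-179.16, 179.16], [-48.56, 103.87], [-65.8, 70.77], [-126.05, 130.52], [-82.76, 87.17], [-180, 180]. Speed limits (degrees/s): [127.2, 127.2, 147.25, 180, 180, 180].

INTERFACE

Orientations are given as [roll, pitch, yaw] about the fixed x, y, z axes, in that order (R = Rz(yaw) Ry(pitch) Rx(roll)).
In Python, from workcell import * gives the robot as it stands.
- The arm moves only by the tool servo_tool, never from a script. Its argument "moves" is a list of rows, each a list of 4 numbers: the shift along the world's x, y, z in cm, then the turn about the world's z in rad. A call has 1 to 20 rows; each row is the pose to reach, as a shift and turn from the pose commanded when the call began; what a row does not reach only later rows make up. A row lasts 1/12 s, in which the tool goes at most 41.7 mm and 7.16 degrees, less where a joint would pass 70% of its speed; a pose out of reach is approached as far as the arm can. A call with a gripper value outside its range is refused whole. "claw" is the closure, from 0 (fully open) to 1 (shut), set as the call begins (left out, the last holds). The fingers move at their own pace and stop on an object; "force" is the grip in N (left out, the last holds). Time passes only in rows, so rows that repeat a pose let the fingers close. It gives the time, the measured TCP pose, the force, the opening and the grip force at its end, in the units of the state.
- get_obs(): the state, without advancing time (a new reading comes with each control period).
- camera(name): name is "side" or "top"; returns the picture (480x640x3 uint8, red, green, blue); there is no depth.
- get_calibration(name): a dict with "fx", "fy", "cx", "cy" (pixels), "k1" (the pictures are not rectified: a ray, as slopes to the right and down, at radius r is drawn at 1 + k1 r^2 times it, then the intrinsics apply), "rvec" (rotation vector, rad) and "tvec" (3), from world to camera coordinates, as OpenCV has them. Camera axes: x right, y down, z forward; pixel columns grow to the right and rows downward; lengths in m; the calibration is good to about 2 mm. A picture is of the moment at which its call begins. get_calibration takes no time and is no camera call.
- job_done(): hands the job in; it is judged then, once.
The state is a dict: "time": time; "q": joint angles; "qd": joint speeds; "joint_efforts": joint torques, N m; "ee_pos": TCP position; "tcp_rot": TCP orientation; "wrist_force": force on the tool from outside, world axes, zero at the start; "torque": the same for the moment, N m; "opening": finger opening in m; "grasp_force": force on a finger pad.
Only numpy, scipy, OpenCV 4.12 (cv2) and the standard library are available. Lean on these libraries where they do the work, as an engineer would, in place of code of your own. Each camera call takes 0.05 s, during which the arm holds its last target. There are 200 camera calls.

## Working session

There is one attempt and no reset: what is moved stays moved. The work goes in short steps, Python scripts to look and compute and a tool call to move; the robot and the scene stay as the last step left them, time stands still between calls to the robot, and variables do not carry over. Pictures are saved under pics/ and viewed, at most 10 in all, crops included, and the job is handed in when it is done.

Besides the shell and the picture viewer there is one more tool, called after "Call:" by a JSON object that holds its "op" and its "data", one argument or row to a line. servo_tool: Moves the arm, as the interface text tells. Its arguments: {"type":"object","properties":{"moves":{"type":"array","items":{"type":"array","items":{"type":"number"}}},"claw":{"type":"number"},"force":{"type":"number"}},"required":["moves"]}

```bash
mkdir -p pics; cat > h.py <<'E'
from workcell import *
import numpy as np, cv2
def cal(n):
    c=get_calibration(n); K=np.array([[c['fx'],0,c['cx']],[0,c['fy'],c['cy']],[0,0,1.]])
    return K,np.array([c['k1'],0,0,0,0.]),np.array(c['rvec'],float),np.array(c['tvec'],float)
def ray(n,uv):
    K,d,r,t=cal(n); R=cv2.Rodrigues(r)[0]
    p=cv2.undistortPoints(np.array([[uv]],float),K,d)[0,0]
    return -R.T@t, R.T@np.array([p[0],p[1],1])
def atz(n,uv,z):
    o,v=ray(n,uv); return o+v*(z-o[2])/v[2]
def proj(n,P):
    K,d,r,t=cal(n); return cv2.projectPoints(np.array(P,float).reshape(-1,1,3),r,t,K,d)[0][:,0]
def snap(n,f):
    im=np.array(camera(n)); cv2.imwrite('pics/'+f,cv2.cvtColor(im,cv2.COLOR_RGB2BGR)); return im
E
python3 - <<'E'
from h import *
snap('top','t1.png');snap('side','s1.png')
for n in('top','side'): print(n,get_calibration(n),ray(n,(320,240)))
o=get_obs();print(o['time'],o['ee_pos'],o['tcp_rot'],o['opening'])
E
```

```text
top {'fx': 455.70038746634265, 'fy': 455.70038746634265, 'cx': 316.2878395725781, 'cy': 243.29149233453558, 'k1': -0.059172747037599366, 'rvec': array([ 2.15102098, -2.17057471,  0.1276522 ]), 'tvec': array([-0.11099454,  0.61633176,  0.98748202])} (array([ 0.49501881, -0.11576416,  1.05302441]), array([ 0.12458636, -0.00899524, -0.99222772]))
side {'fx': 587.1261175756521, 'fy': 587.1261175756521, 'cx': 329.50733480065725, 'cy': 225.89492822393478, 'k1': -0.04745017898261092, 'rvec': array([ 0.01022304, -2.68920137,  1.58764219]), 'tvec': array([0.59983976, 0.15028737, 1.15775492])} (array([0.57665515, 0.9500081 , 0.69838668]), array([ 0.0357056 , -0.86357732, -0.50378443]))
0.1 [ 0.20025412 -0.51201643  0.20564013] [-1.79932931e+02 -4.83249810e-04  2.13578774e+01] 0.08562542461743126
```

View pics/t1.png

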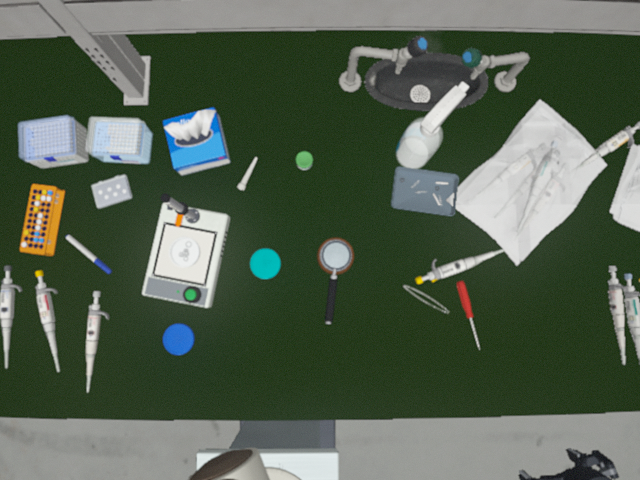

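View pics/s1.png

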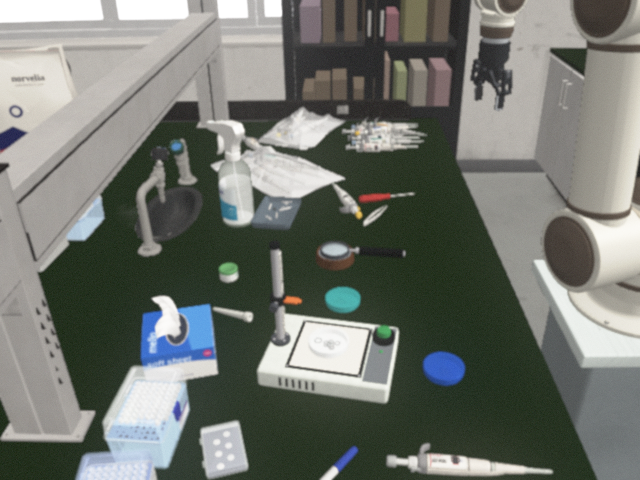

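Top view: stand on the left with dish ≈(185,252), button ≈(191,295) and orange pointer ≈(179,220); loupe ring ≈(336,255), handle end ≈(328,323). Side view: button ≈(384,331), pointer ≈(292,300). I'll enlarge these areas.

```bash
python3 - <<'E'
import cv2,numpy as np
t=cv2.imread('pics/t1.png');s=cv2.imread('pics/s1.png')
def c(im,x,y,w,h,k): return cv2.resize(im[y:y+h,x:x+w],None,fx=k,fy=k,interpolation=cv2.INTER_CUBIC)
cv2.imwrite('pics/c1.png',np.hstack([c(t,135,185,100,125,4.0),c(t,285,230,100,125,4.0)]))
cv2.imwrite('pics/c2.png',c(s,250,230,160,120,5))
E
```

```text
(no output)
```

View pics/c1.png

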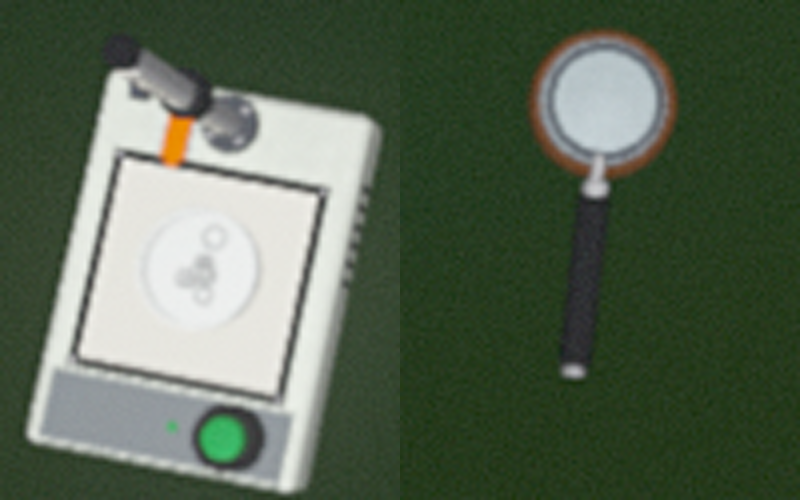

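View pics/c2.png

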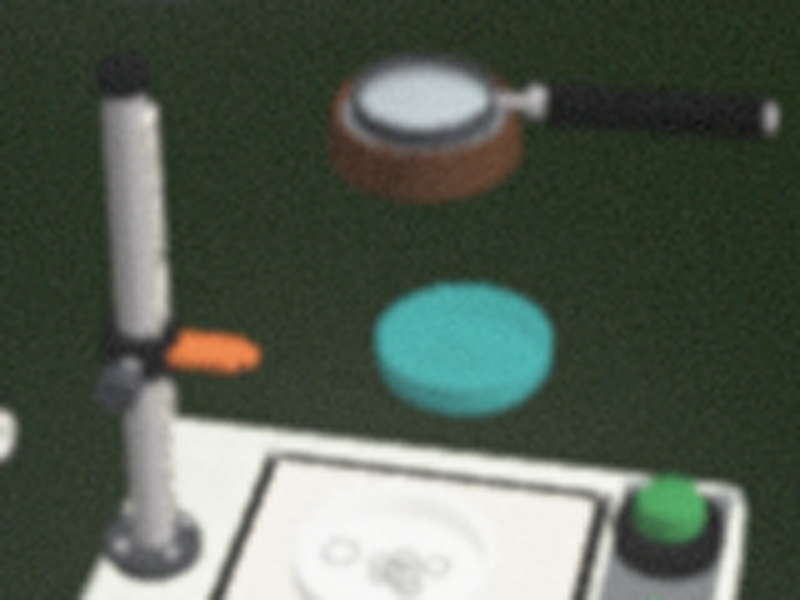

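```bash
cat > m.py <<'E'
from h import *
from scipy.optimize import least_squares as LS
L=lambda X,Y:(135+(X-1.5)/4,185+(Y-1.5)/4)
Rr=lambda X,Y:(285+(X-401.5)/4,230+(Y-1.5)/4)
S=lambda X,Y:(250+(X-2)/5,230+(Y-2)/5)
# stand: plate corners (local half 57), button, column base
loc=[[57,57,41],[57,-57,41],[-57,-57,41],[-57,57,41],[-78,-38,60],[95,0,44]]
tp=[L(118,152),L(326,190),L(281,400),L(73,358),L(222,440),L(230,124)]
sl=[[57,-57,41],[-78,-38,60],[-57,-57,41]] ; sp=[S(275,457),S(671,503),S(602,496)]
def W(p,l):
    c,s=np.cos(p[2]),np.sin(p[2]); l=np.array(l)/1e3
    return np.c_[p[0]+c*l[:,0]-s*l[:,1],p[1]+s*l[:,0]+c*l[:,1],l[:,2]]
f=lambda p:np.r_[(proj('top',W(p,loc))-tp).ravel(),(proj('side',W(p,sl))-sp).ravel()]
if __name__=='__main__':
    r=LS(f,[.45,.2,0],loss='soft_l1');p=r.x;print('stand',p,np.round(r.fun,1))
    print('button',W(p,[[-78,-38,62]]),'column',W(p,[[95,0,0]]))
    g=lambda q:np.r_[proj('top',[q])[0]-L(173,164),proj('side',[q])[0]-S(259,356)]
    r=LS(g,[.5,.2,.15]);print('tip',r.x,r.fun)
    for z in(.135,.145,.155,.165):
        P=W(p,[[56,0,z*1e3]]);print(z,proj('top',P)-L(173,164),proj('side',P)-S(259,356))
    print('dish',atz('top',L(201,269),.05),atz('side',S(392,555),.055))
    print('lens',atz('top',Rr(606,101),.030),'side',atz('side',S(425,103),.030))
    a=atz('top',Rr(573,371),.030);b=atz('top',Rr(595,196),.03);print('hend',a,b,'side',atz('side',S(772,117),.027))
E
python3 m.py
```

```text
stand [ 0.59270825  0.18060218 -0.19481363] [ 0.8  2.3 -2.3  2.  -1.7 -0.5  0.9  0.4  0.4 -2.9  0.4 -2.7  2.7  0.7
 -2.8 -1.   0.3  0.7]
button [[0.50882754 0.15842053 0.062     ]] column [[0.68591121 0.16221173 0.        ]]
tip [0.64256614 0.1690659  0.12781363] [-0.00942552  0.59812448 -0.46962167 -0.06611395]
0.135 [[-1.32645207 -2.38881905]] [[-3.7690684  -3.39239242]]
0.145 [[-2.8184086  -3.18163408]] [[-4.01253276 -8.42022304]]
0.155 [[-4.34228288 -3.9915066 ]] [[ -4.25829618 -13.50073882]]
0.165 [[-5.89910129 -4.81898849]] [[ -4.50638589 -18.6346608 ]]
dish [0.5971202  0.17570079 0.05      ] [0.59902616 0.18218405 0.055     ]
lens [ 0.58935217 -0.16104863  0.03      ] side [ 0.59069607 -0.15114397  0.03      ]
hend [ 0.4391067  -0.14068784  0.03      ] [ 0.53597054 -0.15414295  0.03      ] side [ 0.43936697 -0.14336222  0.027     ]
```

```bash
cat > m2.py <<'E'
from m import *
t=cv2.cvtColor(cv2.imread('pics/t1.png'),cv2.COLOR_BGR2HSV);s=cv2.cvtColor(cv2.imread('pics/s1.png'),cv2.COLOR_BGR2HSV)
def cen(h,lo,hi,x,y,w,hh):
    m=cv2.inRange(h,lo,hi)[y:y+hh,x:x+w]; v,u=np.nonzero(m); return (u.mean()+x,v.mean()+y),len(u)
G=((50,110,90),(80,255,255)); O=((3,130,130),(18,255,255))
bt=cen(t,*G,178,280,30,30);bs=cen(s,*G,370,318,30,25);ot=cen(t,*O,165,205,25,30);os_=cen(s,*O,280,290,30,20)
print(bt,bs,ot,os_)
def f(p):
    h,cx=p[3],p[4]
    q=[[cx+h,h,41],[cx+h,-h,41],[cx-h,-h,41],[cx-h,h,41]]
    P=W(p,q+[[-78,-38,60],[95,0,42]]); T=[L(118,152),L(326,190),L(281,400),L(73,358),bt[0],L(230,124)]
    Q=W(p,[q[1],q[2],[-78,-38,59],[95,0,42]]); U=[S(275,457),S(602,496),bs[0],S(155,545)]
    return np.r_[(proj('top',P)-T).ravel(),(proj('side',Q)-U).ravel()]
r=LS(f,[.59,.18,-.2,57,0]);p=r.x;print('stand',p);print(np.round(r.fun.reshape(-1,2),1).tolist())
print('button',W(p,[[-78,-38,62]]),'tip model',W(p,[[56,0,0]]))
P=lambda x,z:W(p,[[x,0,z]])
# orange blade: visible centroid at local x ~ e, height z
r=LS(lambda a:np.r_[proj('top',P(*a))[0]-L(173,164),proj('side',P(*a))[0]-S(259,356)],[56,140]);print('tip local x,z',r.x,r.fun)
r=LS(lambda a:np.r_[proj('side',P(56,a[0]))[0]-S(259,356)],[140]);print('side-only z',r.x,r.fun)
def g(a): # loupe x,y,yaw
    A=W(a,[[0,0,30],[-151,0,27],[-53,0,30]])
    return np.r_[(proj('top',A)-[Rr(606,101),Rr(573,373),Rr(595,196)]).ravel(),(proj('side',A[:2])-[S(425,98),S(774,118)]).ravel()]
r=LS(g,[.59,-.155,-.1]);print('loupe',r.x,np.round(r.fun.reshape(-1,2),1).tolist(),'grip',W(r.x,[[-85,0,27.5]]))
E
python3 m2.py
```

```text
((np.float64(190.12962962962962), np.float64(294.1666666666667)), 108) ((np.float64(383.83720930232556), np.float64(331.2480620155039)), 129) ((np.float64(178.57575757575756), np.float64(219.5)), 66) ((np.float64(292.2155172413793), np.float64(299.86206896551727)), 116)
stand [ 0.58764726  0.18157117 -0.19666655 59.62387764  8.03048392]
[[0.3, -0.3], [-0.6, -0.1], [-0.6, -0.4], [-0.3, -0.0], [-0.2, -0.1], [0.3, -0.3], [0.1, -0.6], [0.4, -0.2], [0.2, -1.2], [0.2, 0.6]]
button [[0.50372559 0.15954497 0.062     ]] tip model [[0.64256777 0.1706287  0.        ]]
tip local x,z [ 56.08294289 128.41953024] [-0.8374272   0.52080658 -0.58827205  0.19455279]
side-only z [128.77276269] [-0.54710602  0.02479715]
loupe [ 0.58898273 -0.15995532 -0.12268216] [[-0.5, 0.2], [0.3, -0.6], [-0.3, -0.2], [0.8, -1.1], [-0.2, 0.3]] grip [[ 0.50462159 -0.14955348  0.0275    ]]
```

Call:
{"op": "servo_tool", "data": {
  "moves": [
    [30.4, 67.2, -9, -0.5],
    [30.4, 67.2, -9, -0.5],
    [30.4, 67.2, -9, -0.5],
    [30.4, 67.2, -9, -0.5],
    [30.4, 67.2, -9, -0.5],
    [30.4, 67.2, -9, -0.5],
    [30.4, 67.2, -9, -0.5],
    [30.4, 67.2, -9, -0.5],
    [30.4, 67.2, -9, -0.5],
    [30.4, 67.2, -9, -0.5],
    [30.4, 67.2, -9, -0.5],
    [30.4, 67.2, -9, -0.5],
    [30.4, 67.2, -9, -0.5],
    [30.4, 67.2, -9, -0.5],
    [30.4, 67.2, -9, -0.5],
    [30.4, 67.2, -9, -0.5],
    [30.4, 67.2, -9, -0.5],
    [30.4, 67.2, -9, -0.5],
    [30.4, 67.2, -9, -0.5],
    [30.4, 67.2, -9, -0.5]
  ],
  "claw": 1,
  "force": 40
}}

```text
time: 1.77
ee_pos: [0.4769, -0.0252, 0.121]
tcp_rot: [-178.2, 0.1, -4.1]
wrist_force: [-0.6, -0.3, 0.5]
opening: -0.0005
grasp_force: 0.0
```

Call:
{"op": "servo_tool", "data": {
  "moves": [
    [0, 0, 0, 0],
    [0, 0, 0, 0]
  ]
}}

```text
time: 1.93
ee_pos: [0.4764, -0.025, 0.1212]
tcp_rot: [-178.2, 0.1, -4.1]
wrist_force: [-0.7, 0.2, -0.7]
opening: -0.0
grasp_force: 0.0
```

Call:
{"op": "servo_tool", "data": {
  "moves": [
    [2.7, 18.5, -3, -0.05],
    [2.7, 18.5, -3, -0.05],
    [2.7, 18.5, -3, -0.05],
    [2.7, 18.5, -3, -0.05],
    [2.7, 18.5, -3, -0.05],
    [2.7, 18.5, -3, -0.05],
    [2.7, 18.5, -3, -0.05],
    [2.7, 18.5, -3, -0.05],
    [2.7, 18.5, -3, -0.05],
    [2.7, 18.5, -3, -0.05],
    [2.7, 18.5, -3, -0.05],
    [2.7, 18.5, -3, -0.05]
  ]
}}

```text
time: 2.93
ee_pos: [0.4915, -0.0116, 0.0926]
tcp_rot: [-176.4, 0.1, -3.6]
wrist_force: [-0.2, -0.8, 0.5]
opening: -0.0
grasp_force: 0.0
```

```bash
python3 - <<'E'
from h import *
im=snap('side','s2.png'); cv2.imwrite('pics/c3.png',cv2.cvtColor(cv2.resize(im[220:400,250:450],None,fx=3,fy=3),cv2.COLOR_RGB2BGR))
o=get_obs();print(o['ee_pos'],o['tcp_rot'],o['q'],proj('side',[o['ee_pos']]))
E
```

```text
[ 0.49150175 -0.01159619  0.09255495] [-1.76382387e+02  1.01639482e-01 -3.57582463e+00] [ -3.63163948  -3.67462826 -11.29318198  82.4866145    3.61751199
 179.94407381] [[385.15679767 259.84962178]]
```

View pics/c3.png

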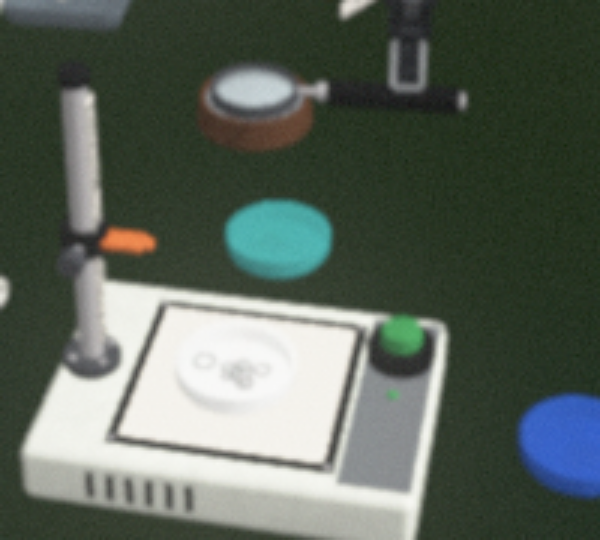

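The side view shows the shut gripper at about full-frame (385,250), short of the button. Joint 6 is at its 180° limit, so I'll use the half-turned tool instead.

Call:
{"op": "servo_tool", "data": {
  "moves": [
    [0, 0, 0, 0.12],
    [0, 0, 0, 0.24],
    [0, 4, 0, 0.36],
    [0.5, 7, 0, 0.48],
    [1, 10, 0, 0.6],
    [1.2, 14, 0, 0.72],
    [1.2, 17.1, 0, 0.84],
    [1.2, 17.1, 0, 0.96],
    [1.2, 17.1, 0, 1.08],
    [1.2, 17.1, 0, 1.2],
    [1.2, 17.1, 0, 1.32],
    [1.2, 17.1, 0, 1.44],
    [1.2, 17.1, 0, 1.56],
    [1.2, 17.1, 0, 1.56],
    [1.2, 17.1, 0, 1.56],
    [1.2, 17.1, 0, 1.56]
  ]
}}

```text
time: 4.32
ee_pos: [0.5035, 0.1594, 0.0926]
tcp_rot: [-176.4, 0.1, 85.6]
wrist_force: [0.1, -0.7, 0.0]
opening: 0.0
grasp_force: 0.0
```

Call:
{"op": "servo_tool", "data": {
  "moves": [
    [0, 0, -1.5, 0],
    [0, 0, -2.6, 0],
    [0, 0, -3.2, 0],
    [0, 0, -3.65, 0],
    [0, 0, -3.65, 0],
    [0, 0, -3.65, 0]
  ]
}}

```text
time: 4.82
ee_pos: [0.5034, 0.1594, 0.0561]
tcp_rot: [-176.4, 0.1, 85.8]
wrist_force: [-0.1, 0.1, -0.2]
opening: -0.0003
grasp_force: 0.0
```

```bash
python3 - <<'E'
from h import *
a=snap('side','s3.png');b=snap('top','t3.png')
c=lambda im,x,y:cv2.resize(im[y:y+120,x:x+80],None,fx=5,fy=5,interpolation=cv2.INTER_CUBIC)
cv2.imwrite('pics/c4.png',cv2.cvtColor(np.hstack([c(a,345,255),c(b,150,220)]),cv2.COLOR_RGB2BGR))
o=get_obs();print(o['ee_pos'],o['wrist_force'],o['q'],proj('side',[o['ee_pos']]),proj('top',[o['ee_pos']]))
E
```

```text
[0.50374179 0.15949935 0.05663908] [-0.33476422  0.74953119  0.07685871] [ 16.86020591   5.39540017  -6.11554551  81.86154048   1.20870885
 111.03526236] [[384.00847725 331.13786725]] [[190.38903809 294.04443556]]
```

View pics/c4.png

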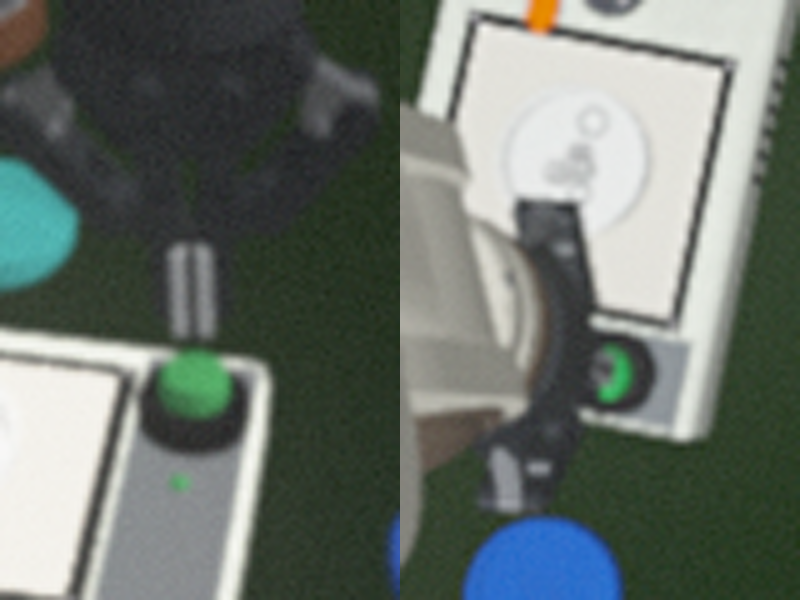

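The top crop shows the shut fingertip over the green button, but in the side view the tip (≈(384,323)) sits well above the still-raised button. The real tips are therefore about 16 mm above the reported TCP. I'll go down carefully, watching the force.

Call:
{"op": "servo_tool", "data": {
  "moves": [
    [0, 0, -0.5, 0],
    [0, 0, -1, 0],
    [0, 0, -1, 0]
  ]
}}

```text
time: 5.17
ee_pos: [0.503, 0.1593, 0.045]
tcp_rot: [-176.3, 0.1, 85.8]
wrist_force: [-0.3, -0.8, -0.3]
opening: -0.0001
grasp_force: 0.0
```

Call:
{"op": "servo_tool", "data": {
  "moves": [
    [0, 0, -0.2, 0],
    [0, 0, -0.4, 0],
    [0, 0, -0.4, 0]
  ]
}}

```text
time: 5.42
ee_pos: [0.5033, 0.1593, 0.0417]
tcp_rot: [-176.4, 0.1, 85.8]
wrist_force: [1.1, 0.5, -0.3]
opening: -0.0
grasp_force: 0.0
```

Call:
{"op": "servo_tool", "data": {
  "moves": [
    [0, 0, -0.2, 0],
    [0, 0, -0.3, 0],
    [0, 0, -0.3, 0]
  ]
}}

```text
time: 5.67
ee_pos: [0.5034, 0.1594, 0.0389]
tcp_rot: [-176.4, 0.1, 85.8]
wrist_force: [-0.4, -0.9, 0.1]
opening: -0.0
grasp_force: 0.0
```

```bash
python3 - <<'E'
from h import *
a=snap('side','s4.png');b=snap('top','t4.png')
c=lambda im,x,y:cv2.resize(im[y:y+120,x:x+80],None,fx=5,fy=5,interpolation=cv2.INTER_CUBIC)
cv2.imwrite('pics/c5.png',cv2.cvtColor(np.hstack([c(a,345,255),c(b,150,220)]),cv2.COLOR_RGB2BGR))
o=get_obs();print(o['ee_pos'],o['wrist_force'],proj('side',[o['ee_pos']]))
E
```

```text
[0.50345993 0.15941522 0.03912161] [ 0.54962953 -0.87228519 -1.0280662 ] [[383.82910558 339.10371109]]
```

View pics/c5.png

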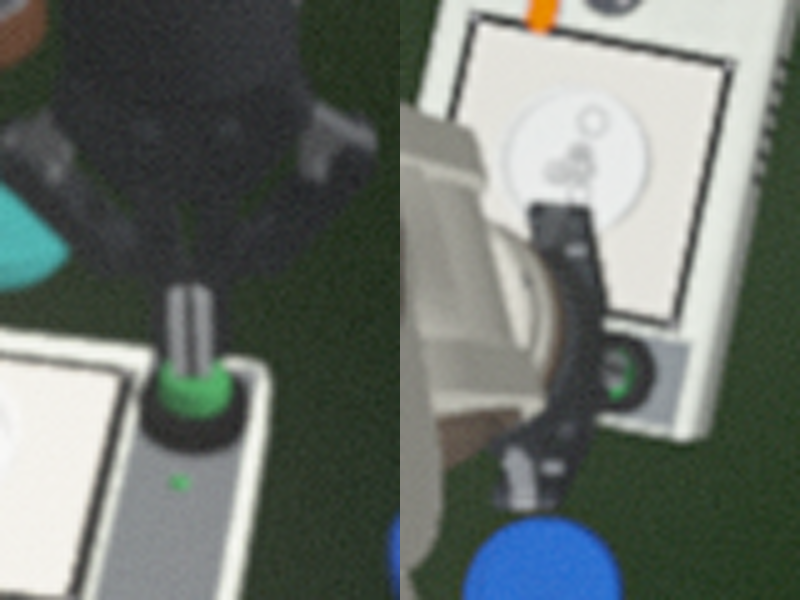

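The tips now sit right at the button's top (side ≈(383,330)), with almost no press yet. I'll go on in small steps.

Call:
{"op": "servo_tool", "data": {
  "moves": [
    [0, 0, -0.2, 0],
    [0, 0, -0.3, 0],
    [0, 0, -0.3, 0]
  ]
}}

```text
time: 6.02
ee_pos: [0.5037, 0.1595, 0.0361]
tcp_rot: [-176.4, 0.1, 85.8]
wrist_force: [0.5, -0.7, 2.6]
opening: -0.0002
grasp_force: 1.0
```

Call:
{"op": "servo_tool", "data": {
  "moves": [
    [0, 0, -0.2, 0],
    [0, 0, -0.2, 0],
    [0, 0, -0.2, 0]
  ]
}}

```text
time: 6.27
ee_pos: [0.5037, 0.1595, 0.0343]
tcp_rot: [-176.4, 0.1, 85.8]
wrist_force: [0.3, 0.1, 4.3]
opening: 0.0003
grasp_force: 1.6
```

Call:
{"op": "servo_tool", "data": {
  "moves": [
    [0, 0, -0.15, 0],
    [0, 0, -0.2, 0],
    [0, 0, -0.2, 0]
  ]
}}

```text
time: 6.52
ee_pos: [0.5037, 0.1595, 0.0322]
tcp_rot: [-176.4, 0.1, 85.8]
wrist_force: [1.7, 1.2, 3.7]
opening: -0.0002
grasp_force: 2.2
```

Call:
{"op": "servo_tool", "data": {
  "moves": [
    [0, 0, -0.1, 0],
    [0, 0, -0.15, 0],
    [0, 0, -0.15, 0]
  ]
}}

```text
time: 6.77
ee_pos: [0.5038, 0.1595, 0.0312]
tcp_rot: [-176.4, 0.1, 85.8]
wrist_force: [0.3, 0.6, 8.2]
opening: 0.0003
grasp_force: 4.1
```

```bash
python3 - <<'E'
from h import *
o=get_obs();print(o['ee_pos'],o['wrist_force'],o['torque'],o['grasp_force'])
E
```

```text
[0.50375692 0.15947091 0.03123631] [0.26481322 0.64456907 8.19472755] [-2.86580974e-02 -2.12538786e-05 -9.03308013e-03] 4.051245355512947
```

Call:
{"op": "servo_tool", "data": {
  "moves": [
    [0, 0, -0.1, 0],
    [0, 0, -0.1, 0],
    [0, 0, 2, 0],
    [0, 0, 6, 0],
    [0, 0, 9, 0],
    [0, -2, 9, 0.12],
    [0, -5, 9, 0.24],
    [0, -8, 9, 0.36],
    [0, -11, 9, 0.48],
    [0, -14, 9, 0.6],
    [0, -14, 9, 0.72],
    [0, -14, 9, 0.84],
    [0, -14, 9, 0.96],
    [0, -14, 9, 1.08],
    [0, -14, 9, 1.2],
    [0, -14, 9, 1.32],
    [0, -14, 9, 1.44],
    [0, -14, 9, 1.56],
    [0, -14, 9, 1.68],
    [0, -14, 9, 1.8]
  ]
}}

```text
time: 8.43
ee_pos: [0.5029, 0.0194, 0.1198]
tcp_rot: [-176.4, -0.0, -170.7]
wrist_force: [-0.1, 0.1, 0.2]
opening: 0.0001
grasp_force: 0.0
```

Call:
{"op": "servo_tool", "data": {
  "moves": [
    [0, 0, 0, 0.12],
    [0, 0, 0, 0.24],
    [0, 0, 0, 0.36],
    [0, 0, 0, 0.48],
    [0, 0, 0, 0.6],
    [0, 0, 0, 0.72],
    [0, 0, 0, 0.84],
    [0, 0, 0, 0.96],
    [0, 0, 0, 1.08],
    [0, 0, 0, 1.2],
    [0, 0, 0, 1.32],
    [0, 0, 0, 1.44],
    [0, 0, 0, 1.56],
    [0, 0, 0, 1.68],
    [0, 0, 0, 1.8],
    [0, 0, 0, 1.92],
    [0, 0, 0, 2.04],
    [0, 0, 0, 2.16],
    [0, 0, 0, 2.28],
    [0, 0, 0, 2.4]
  ]
}}

```text
time: 10.1
ee_pos: [0.5029, 0.0194, 0.1198]
tcp_rot: [-176.4, 0.2, -33.2]
wrist_force: [-0.1, -0.6, -0.4]
opening: 0.0001
grasp_force: 0.0
```

```bash
python3 - <<'E'
from h import *
o=get_obs();print(o['ee_pos'],o['tcp_rot'],o['q'],o['wrist_force'])
E
```

```text
[0.50287243 0.01937509 0.11984807] [-176.43024034    0.17845513  -33.21530631] [   0.31360485   -4.30137454   -8.88168979   83.59471503    3.07370629
 -146.41656048] [-0.13569943 -0.59093234 -0.42321496]
```

Call:
{"op": "servo_tool", "data": {
  "moves": [
    [0, 0, 0, 0.12],
    [0, 0, 0, 0.24],
    [0, 0, 0, 0.36],
    [0, 0, 0, 0.48],
    [0, -1, 0, 0.55],
    [0, -2, 0, 0.55],
    [0, -3, 0, 0.55],
    [0, -4, 0, 0.55],
    [0, -5, 0, 0.55],
    [0, -6, 0, 0.55]
  ]
}}

```text
time: 10.93
ee_pos: [0.5049, -0.0194, 0.1205]
tcp_rot: [-177.4, 0.1, -3.9]
wrist_force: [-0.2, 0.1, 0.5]
opening: -0.0002
grasp_force: 0.0
```

```bash
python3 - <<'E'
from h import *
o=get_obs();print(o['ee_pos'],o['tcp_rot'],o['q'],o['wrist_force'])
E
```

```text
[ 0.50492605 -0.01939828  0.12053789] [-1.77355090e+02  1.16457030e-01 -3.92268426e+00] [  -3.82252303   -1.91587619   -6.48667229   85.5410338     2.64510973
 -179.89973215] [-0.18795485  0.05192406  0.52208239]
```

Call:
{"op": "servo_tool", "data": {
  "moves": [
    [0, -4, 0, 0],
    [0, -4, 0, 0],
    [0, -8, 0, 0],
    [0, -8, 0, 0],
    [0, -12, 0, 0],
    [0, -12, 0, 0],
    [0, -16, 0, 0],
    [0, -16, 0, 0]
  ]
}}

```text
time: 11.6
ee_pos: [0.5176, -0.0617, 0.1204]
tcp_rot: [-179.1, 0.2, -7.4]
wrist_force: [-0.3, 0.3, 0.1]
opening: 0.0002
grasp_force: 0.0
```

Call:
{"op": "servo_tool", "data": {
  "moves": [
    [0, -2, 0, -0.12],
    [0, -4, 0, -0.24],
    [-1.3, -6, 0, -0.36],
    [-1.3, -8.8, 0, -0.48],
    [-1.3, -8.8, 0, -0.6],
    [-1.3, -8.8, 0, -0.72],
    [-1.3, -8.8, 0, -0.84],
    [-1.3, -8.8, 0, -0.96],
    [-1.3, -8.8, 0, -1.08],
    [-1.3, -8.8, 0, -1.2],
    [-1.3, -8.8, 0, -1.32],
    [-1.3, -8.8, 0, -1.44],
    [-1.3, -8.8, 0, -1.56],
    [-1.3, -8.8, 0, -1.68],
    [-1.3, -8.8, 0, -1.8],
    [-1.3, -8.8, 0, -1.92],
    [-1.3, -8.8, 0, -2.04],
    [-1.3, -8.8, 0, -2.16],
    [-1.3, -8.8, 0, -2.28],
    [-1.3, -8.8, 0, -2.4]
  ],
  "claw": 0
}}

```text
time: 13.27
ee_pos: [0.5045, -0.1495, 0.1205]
tcp_rot: [-179.2, 0.2, -145.2]
wrist_force: [0.3, 0.0, 0.1]
opening: 0.0852
grasp_force: 0.0
```

Call:
{"op": "servo_tool", "data": {
  "moves": [
    [0, 0, 0, -0.12],
    [0, 0, 0, -0.24],
    [0, 0, 0, -0.36],
    [0, 0, -1, -0.48],
    [0, 0, -3, -0.6],
    [0, 0, -5, -0.72],
    [0, 0, -6, -0.735],
    [0, 0, -6, -0.735],
    [0, 0, -6, -0.735]
  ]
}}

```text
time: 14.02
ee_pos: [0.5043, -0.1496, 0.0606]
tcp_rot: [-179.2, 0.1, 173.2]
wrist_force: [-0.7, -0.2, 0.3]
opening: 0.0853
grasp_force: 0.0
```

```bash
python3 - <<'E'
from h import *
a=snap('side','s6.png');b=snap('top','t6.png')
c=lambda im,x,y:cv2.resize(im[y:y+120,x:x+80],None,fx=5,fy=5,interpolation=cv2.INTER_CUBIC)
cv2.imwrite('pics/c6.png',cv2.cvtColor(np.hstack([c(a,335,180),c(b,290,230)]),cv2.COLOR_RGB2BGR))
o=get_obs();print(o['ee_pos'],o['tcp_rot'],o['wrist_force'],o['q'],proj('side',[o['ee_pos']]),proj('side',[[.5046,-.1496,.0275]]))
E
```

```text
[ 0.50501718 -0.14992057  0.06174443] [-179.13258248    0.25378148  173.15602083] [-0.04697592 -0.21805893 -0.56505712] [-16.0542257    1.03618138 -10.01641649  78.55804801  -0.81561442
  -9.21109677] [[374.09728721 237.80543319]] [[373.91840838 251.41588688]]
```

View pics/c6.png

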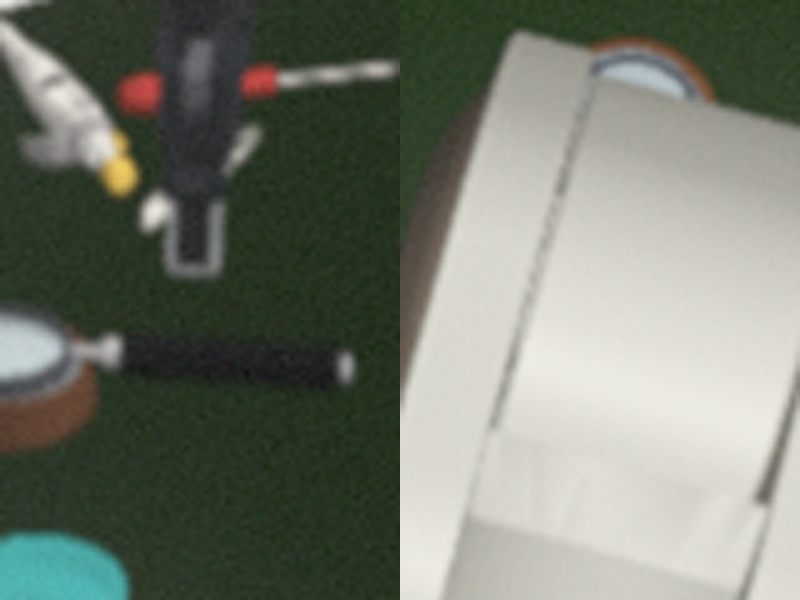

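Side crop: the open finger's tip is at about full-frame (373.6,234.6), directly above the handle's grip area. I'll work out its true height.

```bash
python3 - <<'E'
from h import *
for y in(-.107,-.1,-.093):
  o,v=ray('side',(373.6,234.6)); k=(y-o[1])/v[1]; print(y,o+k*v)
# shut tips seen earlier: s3 tip (383.6,322.8) tcp y .1595 ; s4 tip (382.8,330)
for uv in((383.6,322.8),(382.8,330.2)):
  o,v=ray('side',uv); k=(.1595-o[1])/v[1]; print(o+k*v)
E
```

```text
-0.107 [ 0.50902607 -0.107       0.09426133]
-0.1 [ 0.50947394 -0.1         0.09826213]
-0.093 [ 0.50992181 -0.093       0.10226293]
[0.50503013 0.1595     0.07458251]
[0.50586962 0.1595     0.05867906]
```

Call:
{"op": "servo_tool", "data": {
  "moves": [
    [0, 0, -3, 0],
    [0, 0, -5.5, 0],
    [0, 0, -7, 0],
    [0, 0, -7.3, 0],
    [0, 0, -7.3, 0],
    [0, 0, -7.3, 0]
  ]
}}

```text
time: 14.62
ee_pos: [0.5053, -0.1501, -0.0109]
tcp_rot: [-179.1, 0.3, 173.0]
wrist_force: [0.3, -0.2, 1.4]
opening: 0.0855
grasp_force: 0.0
```

Call:
{"op": "servo_tool", "data": {
  "moves": [
    [0, 0, 0, 0],
    [0, 0, 0, 0],
    [0, 0, 0, 0],
    [0, 0, 0, 0],
    [0, 0, 0, 0],
    [0, 0, 0, 0],
    [0, 0, 0, 0],
    [0, 0, 0, 0],
    [0, 0, 0, 0],
    [0, 0, 0, 0]
  ],
  "claw": 1,
  "force": 60
}}

```text
time: 15.45
ee_pos: [0.5045, -0.1498, -0.0124]
tcp_rot: [-179.1, 0.2, 173.0]
wrist_force: [-1.0, 1.2, 3.1]
opening: 0.017
grasp_force: 61.3
```

Call:
{"op": "servo_tool", "data": {
  "moves": [
    [0, 0, 0.5, 0],
    [0, 0, 1.5, 0],
    [0, 0, 3, 0],
    [0, 0, 5, 0],
    [0, 0, 7, 0],
    [0, 0, 9, 0],
    [0, 0, 11, 0],
    [0, 0, 12, 0],
    [0, 0, 12, 0],
    [0, 0, 12, 0],
    [-1, 0, 12, 0],
    [-3, 1, 12, 0],
    [-5, 3, 12, 0],
    [-6, 5, 12, 0],
    [-6, 8, 12, 0],
    [-6, 11, 12, 0],
    [-6, 14, 12, 0],
    [-6, 16, 12, 0],
    [-6, 17, 12, 0],
    [-6, 17, 12, 0]
  ]
}}

```text
time: 17.12
ee_pos: [0.4434, 0.0215, 0.1064]
tcp_rot: [-179.1, 0.1, 173.1]
wrist_force: [0.5, -0.1, -1.0]
opening: 0.0166
grasp_force: 60.8
```

Call:
{"op": "servo_tool", "data": {
  "moves": [
    [0, 1, 0, 0],
    [0, 3, 0, 0],
    [0, 6, 0, 0],
    [0, 9, 0, 0],
    [0, 12, 0, 0],
    [0, 14.5, 0, 0],
    [0, 16.2, 0, 0],
    [0, 16.8, 0, 0],
    [0, 16.8, 0, 0],
    [0, 16.8, 0, 0],
    [0, 16.8, 0, 0]
  ]
}}

```text
time: 18.03
ee_pos: [0.4444, 0.187, 0.1073]
tcp_rot: [-179.1, 0.2, 172.9]
wrist_force: [-0.2, 0.0, -0.2]
opening: 0.0168
grasp_force: 60.8
```

```bash
python3 - <<'E'
from h import *
a=snap('side','s7.png');b=snap('top','t7.png')
c=lambda im,x,y:cv2.resize(im[y:y+120,x:x+80],None,fx=5,fy=5,interpolation=cv2.INTER_CUBIC)
cv2.imwrite('pics/c7.png',cv2.cvtColor(np.hstack([cv2.resize(a[225:345,270:370],None,fx=5,fy=5,interpolation=cv2.INTER_CUBIC),cv2.resize(b[205:325,140:200],None,fx=5,fy=5,interpolation=cv2.INTER_CUBIC)]),cv2.COLOR_RGB2BGR))
o=get_obs();print(o['ee_pos'],o['tcp_rot'],o['wrist_force'],o['q'],o['grasp_force'],o['opening'])
E
```

```text
[0.44454653 0.18712037 0.10752768] [-1.79139779e+02  1.75211917e-01  1.72911922e+02] [-0.43446042 -0.35450104 -0.31426563] [ 23.36108356  -4.80926785 -10.6443912   84.44979966  -0.83036285
  30.4525418 ] 60.81286311149597 0.016756182747551723
```

View pics/c7.png

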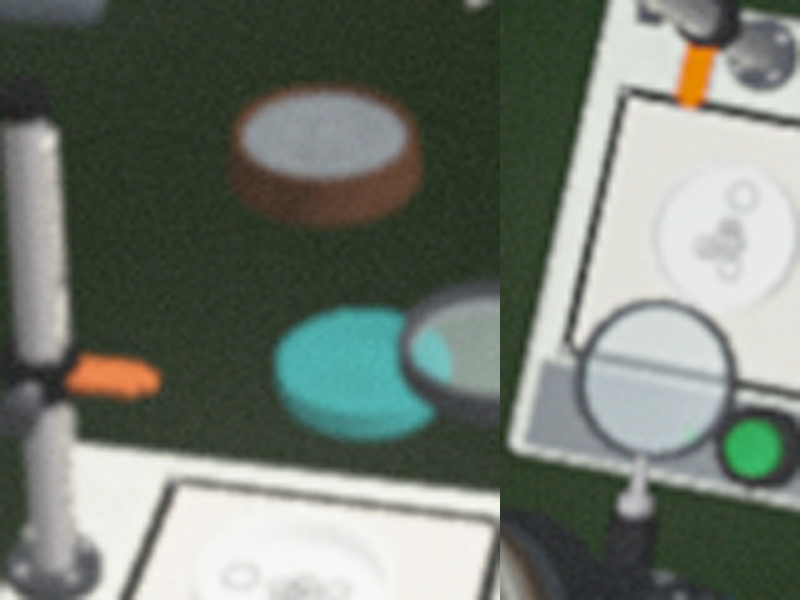

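Side crop: the ring's left part spans about (350, 282–310) and the pointer tip is at ≈(301.5,301). Top crop: ring centre ≈(170.9,280.5), dish ≈(184.9,251.7). The rest is empty and the button is up.

```bash
cat > fit.py <<'E'
from h import *
from scipy.optimize import least_squares as LS
import sys
def fit(top,side,g):
    # top: left,right,top,bottom ring extremes; side: dict of extremes
    th=np.linspace(0,2*np.pi,180)
    def ext(n,p):
        P=np.vstack([np.c_[p[0]+.033*np.cos(th),p[1]+.033*np.sin(th),np.full(180,p[2]+d)] for d in(-.005,.005)])
        q=proj(n,P);return np.array([q[:,0].min(),q[:,0].max(),q[:,1].min(),q[:,1].max()])
    f=lambda p:np.r_[ext('top',p)-top,[(ext('side',p)-side)[i] for i in range(4) if side[i]>0]]
    r=LS(f,g,diff_step=1e-4);return r.x,np.round(r.fun,1)
E
python3 - <<'E'
from fit import *
T=lambda X:140+(X-501.5)/5
V=lambda Y:205+(Y-1.5)/5
print(fit(np.array([T(577),T(736),V(299),V(459)]),np.array([270+400/5,0,225+282/5,225+425/5]),[.53,.18,.145]))
print(atz('top',(184.9,251.7),.05), atz('top',(184.9,251.7),.057))
E
```

```text
(array([0.52983394, 0.17528795, 0.14284851]), array([-1.1,  1.2, -0.4,  0.7, -0.3, -0.2,  0.3]))
[0.59751068 0.17565419 0.05      ] [0.5967954  0.17362041 0.057     ]
```

Call:
{"op": "servo_tool", "data": {
  "moves": [
    [1, 0, 0, 0],
    [2.5, 0, 0, 0],
    [4, 0, -0.5, 0],
    [5.2, 0, -1, 0],
    [6, 0.1, -1.4, 0],
    [6.3, 0.1, -1.55, 0],
    [6.3, 0.1, -1.55, 0],
    [6.3, 0.1, -1.55, 0],
    [6.3, 0.1, -1.55, 0],
    [6.3, 0.1, -1.55, 0],
    [6.3, 0.1, -1.55, 0],
    [6.3, 0.1, -1.55, 0]
  ]
}}

```text
time: 19.13
ee_pos: [0.5073, 0.1893, 0.0923]
tcp_rot: [-179.2, 0.2, 173.0]
wrist_force: [-1.0, 0.1, -1.5]
opening: 0.017
grasp_force: 60.8
```

```bash
python3 - <<'E'
from h import *
a=snap('side','s8.png');b=snap('top','t8.png')
cv2.imwrite('pics/c8.png',cv2.cvtColor(np.hstack([cv2.resize(a[240:360,270:370],None,fx=5,fy=5,interpolation=cv2.INTER_CUBIC),cv2.resize(b[195:315,145:205],None,fx=5,fy=5,interpolation=cv2.INTER_CUBIC)]),cv2.COLOR_RGB2BGR))
o=get_obs();print(o['ee_pos'],o['tcp_rot'],o['wrist_force'],o['grasp_force'],o['opening'],o['time'])
E
```

```text
[0.50729759 0.18926991 0.09217118] [-179.15431259    0.18288493  173.01293556] [-0.20354479 -0.00438123 -1.02887785] 60.81053137779236 0.016639751752641277 19.2333
```

View pics/c8.png

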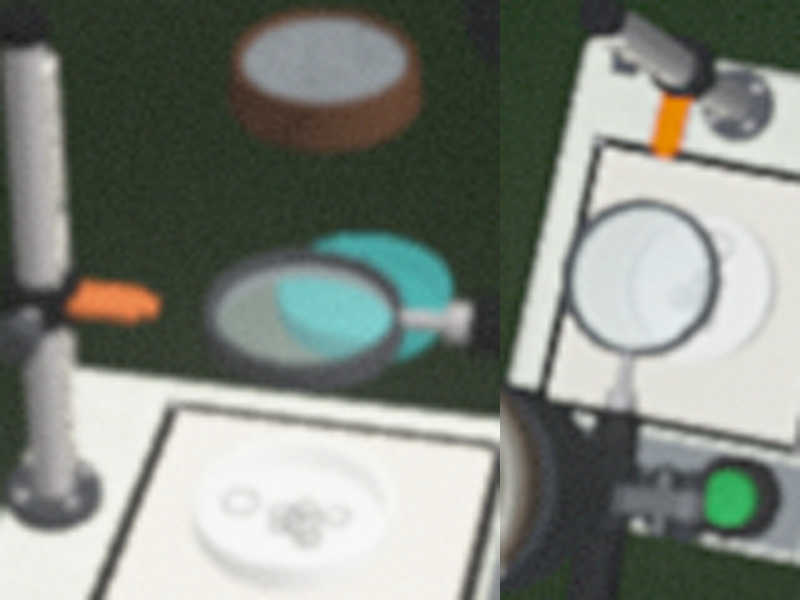

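Side crop: ring spans x 203–404, y 248–390. Top crop: ring spans x 565–720, y 198–357, above and (by parallax) left of the dish. I'll fit the lens centre and re-check the pointer.

```bash
python3 - <<'E'
from fit import *
T=lambda X:145+(X-501.5)/5
V=lambda Y:195+(Y-1.5)/5
S=np.array([270+201/5,270+402/5,240+246/5,240+388/5])
t=np.array([T(565),T(721),V(198),V(357)])
print(fit(t,S,[.594,.177,.1285]))
g=lambda q:np.r_[proj('top',[q])[0]-(T(664),V(155)),proj('side',[q])[0]-(270+157/5,240+303/5)]
r=LS(g,[.64,.17,.13]);print(r.x,np.round(r.fun,1))
for z in(.1285,.13): print(proj('side',[[.594,.177,z],[.6426,.1706,z]]),'ring mid',(S[0]+S[1])/2,(S[2]+S[3])/2)
E
```

```text
(array([0.59370323, 0.17667821, 0.12864213]), array([-1. ,  1.1, -0.8, -0.1,  0.1,  0.7, -0.4,  0.5]))
[0.64242497 0.16960497 0.12859588] [-0.   0.5 -0.4 -0.1]
[[330.51531268 303.25990666]
 [300.84035891 300.94998982]] ring mid 330.29999999999995 303.4
[[330.50429056 302.51035239]
 [300.80652488 300.20377386]] ring mid 330.29999999999995 303.4
```

Lens centre fits at (0.594, 0.177, 0.1286); the pointer is at 0.1286 and the dish at about (0.598, 0.178). I'll settle briefly and hand in.

Call:
{"op": "servo_tool", "data": {
  "moves": [
    [0, 0, 0, 0],
    [0, 0, 0, 0],
    [0, 0, 0, 0],
    [0, 0, 0, 0]
  ]
}}

```text
time: 19.57
ee_pos: [0.5074, 0.1892, 0.092]
tcp_rot: [-179.1, 0.2, 173.0]
wrist_force: [1.0, -0.3, -0.6]
opening: 0.0167
grasp_force: 60.8
```

```bash
python3 -c "
from workcell import *
print(job_done())"
```

```text
the job is handed in; nothing more can be done
None
```

I pressed the button (about 8 N, above the 5 N for fully down) and saw it back up. I handed in at about 19.6 s, still holding the loupe by its handle over the dish, with the lens fitted at 0.1286 m (same as the pointer) and about 4 mm sideways of the dish's middle. No verdict came back.

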